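Wedge a row of bottles tight in a transport carrier

TASK

Stand the last of the three small black-capped bottles in the free place at the end of the row on the white carrier. Then lock the row for transport: lift the grey wedge out of its holder by its two ends, stand it on the open worktop and let go, take it again by its sides, start it thin end first in the gap between the row and the sloping cheek, and drive it in until the bottles stand tight together against the end wall and the wedge's thick end is about flush with the front of the carrier. Leave all bottles and the wedge upright and the other things undisturbed.

Things in the scene. Friction and masses are not known exactly. Their poses are not given: they have to be found in the camera images.
- carrier: White slippery plastic carrier, fixed. Origin: centre of its underside on the worktop; +y along the row to the end wall, front edge at x = -35 mm. Floor 70 x 214 mm, 6 mm thick. Rails 36 mm high, inner faces at x = -29 and 29, y -40..107, guide the bottles. End wall 66 mm high, inner face y = 99. Packed tight, the three 52 mm bottles stand at x = 0, y = 73, 21, -31 and end at y = -57 (mm).
- wedge_bay (a point): Where the wedge's centre is when the row is locked tight (to about 8 mm in x): 46 mm up, at x = 0, y = -70 mm in the carrier's frame, axes as the carrier's; the wedge's thick end is then level with the carrier's front edge. The bay between row and cheek is open to front and back; its floor is 6 mm high. The bottle beside it stands up to 106 mm.
- cheek_face (a point): Middle of the foot of the cheek's sloping face, at x = 0, y = -84 mm in the carrier's frame, axes as the carrier's. The cheek is the fixed wall at the carrier's -y end, x -35..35, 93 mm high; its face runs along y = -84 + 0.235 x (mm, carrier frame), flared by up to 6 mm in front of x = -20, and matches the wedge's sloping side.
- keeper (a point): Middle of the metal keeper plate that roofs the bay: 95 mm up, 5 mm thick, over x -17..35, y -107..-68 mm in the carrier's frame. Because of it the wedge can come in only from the front, sliding along +x.
- apron (a point): Middle of the top (6 mm up) of the apron, the floor's extension in front of the bay: x -74..-35, y -102..-42 mm in the carrier's frame. The wedge can stand on it, thin end already in the bay, before it is driven in.
- wedge_center (a point): Centre (half-way up and along, middle of the mean thickness) of the loose grey wedge, 68 mm long (x), 80 mm high, 0.22 kg. Thin end, 20 mm, at +x; thick end, 36 mm, at -x. +y side straight at y = 14; -y side slopes, y = -14 + 0.235 x (mm). Stands upright in its holder on a 6 mm base. Slides on its base, locks by friction; driving it takes 10 to 20 N, best in a few shoves.
- wedge_notch (a point): Where to take the wedge by its sides: half-way between the straight side and the floor of a finger notch in the sloping side, 54 mm above the wedge's foot, at x = -2, y = +3 mm from its centre; 22 mm thick there, both faces parallel. The notch is 30 mm wide (x -17..13), from 28 mm up to the open top (80 mm). The wedge balances about here; elsewhere the slope lets it swing.
- holder: White wedge holder, fixed. Origin: centre of its underside; axes as the parked wedge's. Base 76 x 66 x 6 mm; two cheeks, x -28..28, 8 mm thick, 88 mm high, cover the wedge's sides with 3 mm play. The wedge's ends (x = -34 and 34) are free: it can be taken only by its ends and lifted straight up.
- bottle_a_center (a point): Centre (50 mm up) of the bottle next to the end wall: 52 mm diameter, 100 mm high, black cap 32 mm diameter in the top 13 mm, 0.16 kg. It stands in the carrier, z up, with a few mm of play.
- bottle_b_center (a point): Centre of the second bottle in the carrier, the same kind, a few mm off bottle a.
- bottle_c_center (a point): Centre of the third bottle, the same kind, which stands out on the worktop at first; its place is next to bottle b, at the wedge's side of it. Its straight wall reaches from the base to about 65 mm up; then it narrows to the cap.
- tip_box: Bystander: green pipette tip box, 85 x 123 x 94 mm; origin at the centre of its underside.
- dropper: Bystander: slim dropper bottle, yellow cap, 40 mm diameter, 106 mm high; origin at its underside.
Not all that is in view belongs to the job. What is shaped like the part that bears bottle_c_center but pink or purple is not meant.

How it is judged:
On the way, in this order (a step that is already met when the one before it is completed fails the run):
1. the third bottle stands in its place in the row on the carrier, upright and let go (x of bottle_c_center in the frame of carrier between -0.006 and 0.006 m and y of bottle_c_center in the frame of carrier between -0.058 and -0.025 m and z of bottle_c_center in the frame of carrier below 0.06 m and angle between bottle_c_center's own z axis and vertical below 0.1 rad and contact force between the fingers and bottle_c below 0.1 N), for 0.2 s.
2. the wedge, out of its holder, stands upright on the worktop, let go (horizontal distance between wedge_center and holder above 0.07 m and height (world z) of wedge_center below 0.044 m and angle between wedge_center's own z axis and vertical below 0.1 rad and contact force between the fingers and wedge below 0.1 N), for 0.2 s.
At the end, for the whole second after the job is handed in: All bottles upright between the rails, the first within 2.5 mm of the end wall, neighbours at most 2.5 mm apart; the wedge upright and parallel (0.08 rad) on the bay floor, from 10 mm short of to 16 mm beyond its nominal locked place, pressing on the last bottle (over 0.05 N); all at rest (y of bottle_a_center in the frame of carrier above 0.0705 m and horizontal distance between bottle_a_center and bottle_b_center below 0.0545 m and horizontal distance between bottle_b_center and bottle_c_center below 0.0545 m and x of bottle_c_center in the frame of carrier between -0.006 and 0.006 m and y of bottle_c_center in the frame of carrier between -0.036 and -0.025 m and z of bottle_c_center in the frame of carrier below 0.06 m and angle between each of bottle_a_center, bottle_b_center, bottle_c_center's own z axis and vertical below 0.1 rad and x of wedge_center in the frame of carrier between -0.01 and 0.016 m and y of wedge_center in the frame of carrier between -0.078 and -0.064 m and z of wedge_center in the frame of carrier below 0.05 m and angle between wedge_center's own z axis and vertical below 0.08 rad and angle between the x axis of wedge_center and the x axis of carrier, either way round below 0.08 rad and contact force between wedge and bottle_c above 0.05 N and linear speed of each of wedge, bottle_c below 0.02 m/s); the robot touches nothing.
It fails at once if the tip box or the dropper bottle is shifted by more than 25 mm (distance of any of tip_box, dropper from where it was at the start of the episode above 0.025 m).
It fails at once if a bottle is tipped over (angle between any of bottle_a_center, bottle_b_center, bottle_c_center's own z axis and vertical above 0.7 rad).
It also fails if it takes over 70 s, if anything falls off the work surface, if the arm or the gripper's body presses on something with over 40 N, if the wrist force passes 120 N, or if a joint passes its speed limit or range.

ROBOT

A 6-joint arm with a two-finger parallel gripper is mounted at the origin on a cart in front of the work surface, level with it; the furniture and walls round the work are solid. World frame = base frame: x ahead of the robot, y to its left, z up, the work surface at z = 0. Lengths are in m, angles in rad, forces in N, time in s.
With the tool pointing down it reaches from about 0.25 to 0.725 m from the base axis. Payload 4 kg.
Tool frame: the origin (TCP) lies on the centre line of the jaws, within the pads' length; the fingertips stand 17 mm ahead of it and the grasp point (between the pads) lies 2 mm behind it; z points along the fingers, y is the line along which they close (so a half turn about z gives the same grasp; the last joint's range is limited). The gripper opens to 85 mm and grips with 20 to 120 N. Pads are 22 mm wide; open, the fingers measure 114 mm over their backs; the gripper's body (76 mm by 85 mm) begins 54 mm behind the grasp point. The pads swing forward as they close: fully open they stand 13 mm farther back than shut.
Start: joints at [1.165, 0.241, 0.005, 1.335, 0, 1.571], TCP at [0.197, 0.459, 0.248] pointing down, gripper open.
Joint ranges: [-2.72, 2.72], [-1.05, 1.87], [-1.09, 1.28], [-1.99, 2.15], [-1.42, 1.44], [-3.14, 3.14]. Speed limits (rad/s): [2.79, 2.79, 3.14, 3.14, 3.14, 3.14].

INTERFACE

Orientations are given as a unit quaternion [x, y, z, w].
In Python, from workcell import get_obs, imaging, order gives the robot as it stands.
- The arm moves only by the tool apply_moves, never from a script. Its argument "targets" is a list that holds one entry, the list of rows, each a list of 5 numbers: the shift along the world's x, y, z in units of 40 mm (1.0 is 40 mm), then the turn about the world's z in degrees, then the gripper command: -1 is shut, 1 is fully open, values between are in proportion. In form: [[[dx, dy, dz, turn, fingers], ...]]. A call has 1 to 8 rows; each row shifts and turns the commanded pose from where the row before left it; what a row does not reach is not made up. A row lasts 1/12 s, in which the tool goes at most 41.7 mm and 7.16 degrees, less where a joint would pass 70% of its speed; a pose out of reach is approached as far as the arm can. A call is refused whole if a number of a shift passes 1 or a number of a turn 7.16, either way. A call with a gripper value outside its range is refused whole. The fingers move at their own pace and stop on an object; the grip force is fixed at half the most. Time passes only in rows, so rows that do not move let the fingers close. It gives the time, the measured TCP pose, the force, the opening and the grip force at its end, in the units of the state.
- get_obs(): the state, without advancing time (a new reading comes with each control period).
- imaging.camera(name): name is "side" or "top" or "wrist"; returns (picture, depth): 420x560x3 uint8, blue, green, red; 420x560 float32, m along the optical axis (not along the pixel's ray), 0 where there is no reading.
- imaging.get_calibration(name): a dict with "camera_matrix" (3x3 intrinsics, pixels), "eye" and "rotation" of the camera in the world; the wrist camera has in their place "hand_eye" (4x4, takes a point from camera to tool coordinates, whose origin is the TCP and whose axes are the flange's). Camera axes: x right, y down, z forward; pixel columns grow to the right and rows downward; lengths in m; the calibration is good to about 2 mm. A picture is of the moment at which its call begins: read the wrist's pose just before it. get_calibration takes no time and is no camera call.
- order.job_done(): hands the job in; it is judged then, once.
The state is a dict: "clock": time; "joint_pos": joint angles; "joint_vel": joint speeds; "tau": joint torques, N m; "eef_pos": TCP position; "tool_rot": TCP orientation; "ft_force": force on the tool from outside, world axes, zero at the start; "ft_torque": the same for the moment, N m; "grip_width": finger opening in m; "grasp_force": force on a finger pad.
Only numpy, scipy, OpenCV 4.12 (cv2) and the standard library are available. Lean on these libraries where they do the work, as an engineer would, in place of code of your own. Each camera call takes 0.05 s, during which the arm holds its last target. There are 200 camera calls.

## Working session

There is one attempt and no reset: what is moved stays moved. The work goes in short steps, Python scripts to look and compute and a tool call to move; the robot and the scene stay as the last step left them, time stands still between calls to the robot, and variables do not carry over. Pictures are saved under pics/ and viewed, at most 10 in all, crops included, and the job is handed in when it is done.

Besides the shell and the picture viewer there is one more tool, called after "Request:" as a command line: name --argument value ..., lists and objects as JSON in quotes. apply_moves: Moves the arm, as the interface text tells. Its arguments: {"type":"object","properties":{"targets":{"type":"array","items":{"type":"array","items":{"type":"array","items":{"type":"number"}}}}},"required":["targets"]}

```bash
mkdir -p pics; cat > h.py <<'E'
import numpy as np, cv2
from workcell import get_obs, imaging, order
from scipy.spatial.transform import Rotation as R
def cloud(name):
    o=get_obs(); im,d=imaging.camera(name); c=imaging.get_calibration(name)
    K=np.array(c["camera_matrix"]); v,u=np.mgrid[0:420,0:560]
    P=np.stack([(u-K[0,2])/K[0,0]*d,(v-K[1,2])/K[1,1]*d,d],-1)
    if name=="wrist":
        H=np.array(c["hand_eye"]); P=P@H[:3,:3].T+H[:3,3]
        P=P@R.from_quat(o["tool_rot"]).as_matrix().T+np.array(o["eef_pos"])
    else: P=P@np.array(c["rotation"]).T+np.array(c["eye"])
    P[d==0]=np.nan
    return im,P
E
python3 - <<'E'
from h import *
for n in("top","side"):
    im,P=cloud(n); np.savez(n,im=im,P=P); cv2.imwrite(f"pics/{n}0.png",im)
    c=imaging.get_calibration(n); print(n,c["eye"],np.round(c["rotation"],3).tolist())
print(get_obs())
E
```

```text
Traceback (most recent call last):
  File "h.py", line 11, in cloud
    else: P=P@np.array(c["rotation"]).T+np.array(c["eye"])
            ~^~~~~~~~~~~~~~~~~~~~~~~~~~
ValueError: matmul: Input operand 1 has a mismatch in its core dimension 0, with gufunc signature (n?,k),(k,m?)->(n?,m?) (size 4 is different from 3)
```

Rotation is a quaternion.

```bash
sed -i 's/P@np.array(c\["rotation"\]).T/P@R.from_quat(c["rotation"]).as_matrix().T/' h.py
python3 - <<'E'
from h import *
for n in("top","side"):
    im,P=cloud(n); np.savez(n,im=im,P=P); cv2.imwrite(f"pics/{n}0.png",im)
    c=imaging.get_calibration(n); print(n,c["eye"],np.round(c["rotation"],3).tolist())
    print(P[::84,::80].round(3).tolist())
print(get_obs())
print(imaging.get_calibration("wrist"))
E
```

```text
top [0.21697353 0.01086931 1.61990969] [0.714, -0.692, 0.075, -0.075]
[[[0.87, 0.628, 0.632], [0.809, 0.411, 0.732], [nan, nan, nan], [0.793, 0.096, 0.77], [0.797, -0.053, 0.771], [1.825, -0.575, -0.714], [1.498, -0.775, -0.223]], [[0.737, 0.681, 0.497], [0.713, 0.464, 0.561], [0.732, 0.293, 0.534], [0.791, 0.12, 0.422], [0.792, -0.081, 0.434], [1.012, -0.39, -0.003], [1.157, -0.778, -0.277]], [[0.66, 0.913, 0.036], [0.656, 0.639, 0.078], [0.649, 0.377, 0.129], [0.695, 0.145, 0.001], [0.703, -0.119, 0.001], [0.691, -0.367, 0.068], [0.819, -0.778, -0.321]], [[0.393, 0.892, 0.004], [0.402, 0.642, -0.003], [0.409, 0.387, -0.001], [0.417, 0.132, 0.0], [0.425, -0.123, -0.001], [0.432, -0.377, 0.003], [0.491, -0.78, -0.371]], [[0.115, 1.071, -0.41], [0.175, 0.351, 0.703], [0.121, 0.525, -0.724], [0.135, 0.162, -0.62], [0.142, -0.186, -0.708], [0.153, -0.544, -0.727], [0.17, -0.779, -0.414]]]
side [ 0.8085465  -0.60915649  1.02452421] [0.934, 0.184, -0.06, -0.3]
[[[-1.318, 0.738, -0.005], [-0.026, 0.109, 0.532], [-0.978, 1.562, -0.324], [0.232, 0.453, 0.421], [-0.218, 2.738, -0.728], [0.698
[... 1235 characters left out ...]
 'ft_force': array([0.42893298, 0.35850626, 0.08044437]), 'ft_torque': array([-0.00173646,  0.01530922, -0.00534954]), 'grasp_force': 0.0, 'grip_width': 0.08541252989489148}
{'camera_matrix': array([[366.68723435,   0.        , 285.12431488],
       [  0.        , 366.68723435, 204.02431475],
       [  0.        ,   0.        ,   1.        ]]), 'hand_eye': array([[ 9.59269658e-05, -9.65509142e-01, -2.60369139e-01,
         6.56735855e-02],
       [ 9.99999599e-01,  3.24454909e-04, -8.34727396e-04,
        -2.85567158e-04],
       [ 8.90414977e-04, -2.60368954e-01,  9.65508786e-01,
        -1.25418954e-01],
       [ 0.00000000e+00,  0.00000000e+00,  0.00000000e+00,
         1.00000000e+00]])}
```

View pics/top0.png

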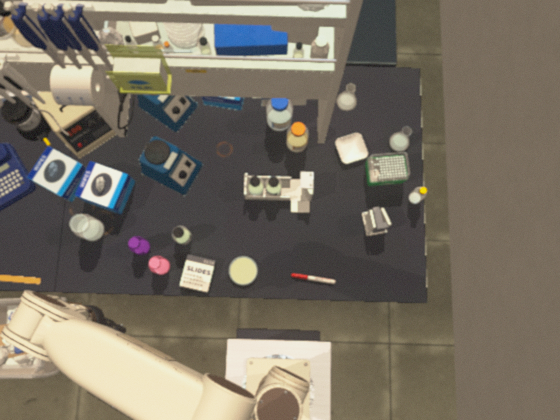

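View pics/side0.png

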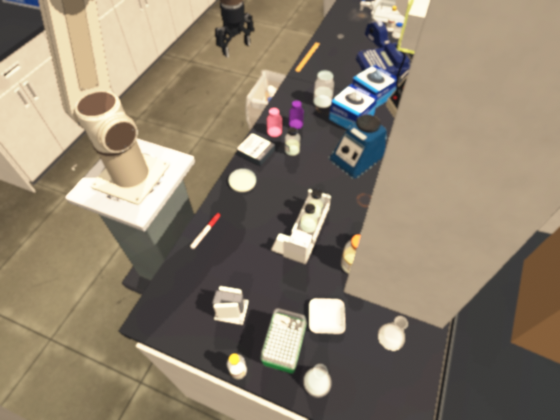

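The top view shows the carrier at about (280,190) with its wedge bay at the right (302,190), bottle c at (181,235), the holder with the wedge at (376,221), the tip box at (388,168) and the dropper at (418,195). In the side view the holder is at (232,305) and the carrier at (303,230).

```bash
python3 - <<'E'
from h import *
z=np.load("top.npz");P=z["P"]
for n,(u,v) in dict(c=(181,232),a=(256,182),b=(273,182),wall=(247,188),cheek=(303,178),apron=(300,205),hold=(376,218),drop=(420,191),shelfedge=(340,20),orange=(298,130),beaker=(243,270)).items():
    w=P[v-5:v+6,u-5:u+6].reshape(-1,3); i=np.nanargmax(w[:,2]); print(n,P[v,u].round(3),"max",w[i].round(3))
# points with z>0.15 near workspace
m=(P[...,2]>0.14)&(P[...,0]<0.75)&(P[...,0]>0.25)&(P[...,1]<0.5)
q=P[m]; print(q.shape, q.min(0) if len(q) else 0,q.max(0) if len(q) else 0)
h=[(x,y,round(float(np.nanmax(q[(abs(q[:,0]-x)<.05)&(abs(q[:,1]-y)<.05)][:,2],initial=-1)),2),round(float(np.nanmin(q[(abs(q[:,0]-x)<.05)&(abs(q[:,1]-y)<.05)][:,2],initial=9)),2)) for x in(.3,.4,.5,.6,.7) for y in(-.3,-.2,-.1,0,.1,.2,.3,.4)]
print([t for t in h if t[2]>0])
cv2.imwrite("pics/topc.png",cv2.resize(z["im"][140:300,130:440],None,fx=2.5,fy=2.5,interpolation=cv2.INTER_CUBIC))
E
```

```text
c [0.459 0.304 0.102] max [0.455 0.314 0.111]
a [0.621 0.085 0.106] max [0.618 0.097 0.114]
b [0.623 0.033 0.104] max [0.625 0.042 0.116]
wall [0.623 0.118 0.017] max [0.609 0.096 0.112]
cheek [ 0.641 -0.059  0.095] max [ 0.647 -0.049  0.106]
apron [ 0.574 -0.055  0.009] max [ 0.556 -0.062  0.018]
hold [ 0.524 -0.286  0.084] max [ 0.534 -0.29   0.097]
drop [ 0.608 -0.417  0.106] max [ 0.606 -0.418  0.114]
shelfedge [ 0.791 -0.097  0.718] max [ 0.789 -0.105  0.731]
orange [ 0.784 -0.039  0.131] max [ 0.79  -0.051  0.14 ]
beaker [0.359 0.119 0.018] max [0.355 0.115 0.026]
(7089, 3) [ 0.25000565 -0.78384968  0.14004066] [0.7499831  0.49989525 0.79751317]
[(0.6, 0.4, 0.14, 0.14), (0.7, 0.3, 0.59, 0.14), (0.7, 0.4, 0.8, 0.14)]
```

View pics/topc.png

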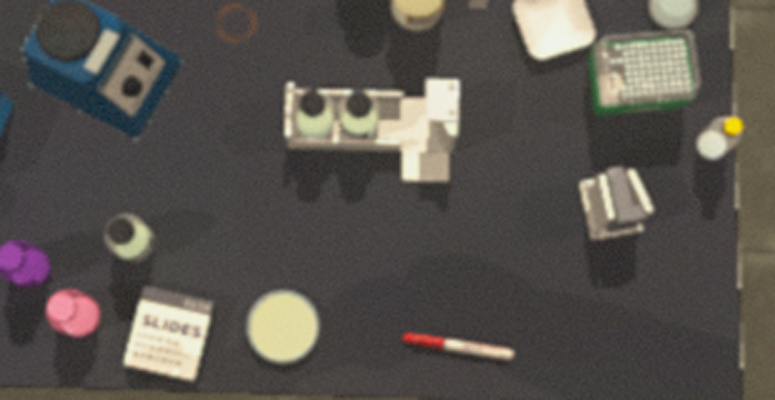

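Bottle c is near (0.457, 0.305), the carrier near (0.615, 0.01) and the holder near (0.53, -0.29). I'll look at each with the wrist camera from above, starting with bottle c.

Request:
apply_moves --targets '[[[0.8,-0.48,0,-6.7,1],[0.8,-0.48,0,-6.7,1],[0.8,-0.48,0,-6.7,1],[0.8,-0.48,0,-6.7,1],[0.8,-0.48,0,-6.7,1],[0.8,-0.48,0,-6.7,1],[0.8,-0.48,0,-6.7,1],[0.8,-0.48,0,-6.7,1]]]'

```text
clock: 0.82
eef_pos: [0.4546, 0.3044, 0.248]
tool_rot: [0.624, 0.782, -0.0, -0.0]
ft_force: [-0.5, 0.5, -0.3]
grip_width: 0.0856
grasp_force: 0.0
```

Request:
apply_moves --targets '[[[0,0,0,-6.6,1],[0,0,0,-6.6,1],[0,0,0,0,1]]]'

```text
clock: 1.07
eef_pos: [0.4539, 0.3049, 0.2476]
tool_rot: [0.709, 0.705, -0.001, -0.0]
ft_force: [0.3, -0.7, -0.0]
grip_width: 0.0856
grasp_force: 0.0
```

```bash
python3 - <<'E'
from h import *
im,P=cloud("wrist"); np.savez("w1",im=im,P=P); cv2.imwrite("pics/w1.png",im)
o=get_obs();print(o["eef_pos"],R.from_quat(o["tool_rot"]).as_matrix().round(3).tolist(),o["joint_pos"].round(2))
E
```

```text
[0.4534818  0.30528273 0.2477482 ] [[-0.001, 1.0, -0.001], [1.0, 0.001, -0.001], [-0.001, -0.001, -1.0]] [0.59 0.33 0.13 1.37 0.   2.16]
```

View pics/w1.png

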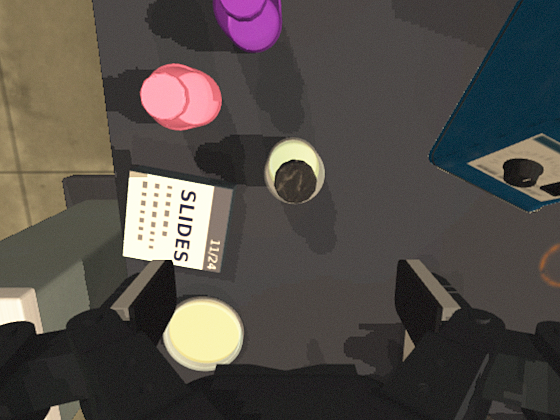

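The wrist picture shows bottle c with its black cap at (296,181) and its pale shoulder at (295,160). The slides box is well clear to its left.

```bash
cat >> h.py <<'E'
def circ(xy):
    A=np.c_[2*xy,np.ones(len(xy))]; s=np.linalg.lstsq(A,(xy**2).sum(1),rcond=None)[0]
    return s[:2],np.sqrt(s[2]+s[0]**2+s[1]**2)
def capcentre(P,guess,zlo=.09,zhi=.12,r=.03):
    m=(np.hypot(P[...,0]-guess[0],P[...,1]-guess[1])<r)&(P[...,2]>zlo)&(P[...,2]<zhi)
    xy=P[m][:,:2]; c,rad=cv2.minEnclosingCircle(xy.astype(np.float32)); return np.array(c),rad,np.median(P[m][:,2]),m.sum(),xy.mean(0)
E
python3 - <<'E'
from h import *
P=np.load("w1.npz")["P"]
print(P[181,296],P[150,295],P[330,205])
g=P[181,296]
print(capcentre(P,g,.095,.106))
m=(np.hypot(P[...,0]-g[0],P[...,1]-g[1])<.05)&(P[...,2]>.02)&(P[...,2]<.06)
q=P[m];print(circ(q[:,:2]),m.sum())
E
```

```text
[0.46194276 0.31438803 0.09988971] [0.46181577 0.33441543 0.07140072] [0.36286841 0.12700762 0.013711  ]
(array([0.46124035, 0.31305099]), 0.01655728369951248, np.float64(0.10024910952306751), np.int64(1417), array([0.46134824, 0.31365071]))
(array([0.46144648, 0.31286353]), np.float64(0.02591852063743365)) 178
```

Request:
apply_moves --targets '[[[0.2,0.19,-0.8,0,1],[0,0,-0.8,0,1],[0,0,-0.8,0,1],[0,0,-0.8,0,1],[0,0,-0.8,0,1],[0,0,-0.8,0,1],[0,0,-0.05,0,1],[0,0,0,0,1]]]'

```text
clock: 1.78
eef_pos: [0.4593, 0.3127, 0.0525]
tool_rot: [0.706, 0.708, -0.003, -0.001]
ft_force: [0.4, -0.8, 0.1]
grip_width: 0.0854
grasp_force: 0.0
```

Request:
apply_moves --targets '[[[0,0,0,0,-1],[0,0,0,0,-1],[0,0,0,0,-1],[0,0,0,0,-1],[0,0,0,0,-1],[0,0,0,0,-1]]]'

```text
clock: 2.28
eef_pos: [0.4629, 0.3149, 0.0572]
tool_rot: [0.707, 0.707, 0.003, 0.0]
ft_force: [-1.9, -0.5, 6.7]
grip_width: 0.0496
grasp_force: 62.7
```

Request:
apply_moves --targets '[[[0,0,0.3,0,-1],[0,0,0.8,0,-1],[0,0,1,0,-1],[0,0,1,0,-1],[0.1,-0.3,0.9,0,-1],[0.3,-0.8,0.3,0,-1],[0.4,-0.9,0,0,-1],[0.4,-0.9,0,0,-1]]]'

```text
clock: 2.95
eef_pos: [0.5105, 0.1971, 0.2295]
tool_rot: [0.706, 0.708, 0.003, 0.001]
ft_force: [0.5, 0.5, -1.3]
grip_width: 0.049
grasp_force: 62.7
```

Request:
apply_moves --targets '[[[0.4,-0.9,0,0,-1],[0.4,-0.9,0,0,-1],[0.4,-0.9,0,0,-1],[0.4,-0.9,0,0,-1],[0.4,-0.9,0,0,-1],[0.3,-0.5,0,0,-1],[0,0,0,0,-1],[0,0,0,0,-1]]]'

```text
clock: 3.62
eef_pos: [0.6017, -0.0042, 0.2266]
tool_rot: [0.708, 0.706, 0.0, 0.0]
ft_force: [0.9, 0.2, -2.5]
grip_width: 0.0497
grasp_force: 62.7
```

```bash
python3 - <<'E'
from h import *
im,P=cloud("wrist"); np.savez("w2",im=im,P=P); cv2.imwrite("pics/w2.png",im)
o=get_obs();print(o["eef_pos"],o["grip_width"],o["clock"])
E
```

```text
[ 0.60122062 -0.00299257  0.2266396 ] 0.049408827170522404 3.6667
```

View pics/w2.png

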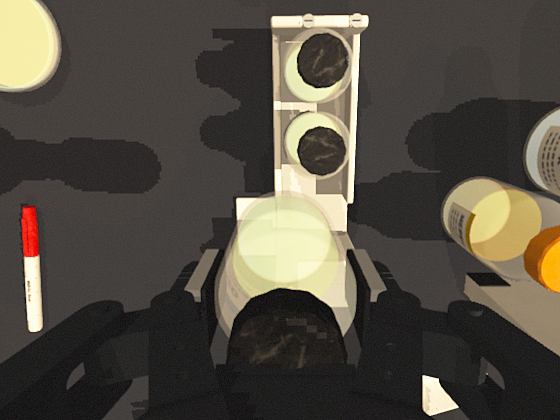

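The picture shows the end wall at the top (320,20), caps a (323,60) and b (323,150), and the rails at columns 277 and 357. Held bottle c covers the lower middle. Next I fit the carrier frame.

```bash
cat > fit.py <<'E'
from h import *
im,P=(lambda z:(z["im"],z["P"]))(np.load("w2.npz"))
a=capcentre(P,P[60,323],.1,.112); b=capcentre(P,P[150,323],.1,.112); print("a",a,"b",b)
roi=np.zeros(P.shape[:2],bool); roi[5:200,255:380]=1
for lo,hi,n in((.03,.042,"rail"),(.06,.072,"wall"),(.002,.010,"floor")):
    q=P[roi&(P[...,2]>lo)&(P[...,2]<hi)]; print(n,len(q),np.percentile(q,[2,98],axis=0).round(4).tolist(),np.median(q[:,2]))
q=P[roi&(P[...,2]>.033)&(P[...,2]<.039)]
mid=np.median(q[:,0])
for s in(-1,1):
    g=q[s*(q[:,0]-.625)>0]
    for it in range(3):
        k=np.polyfit(g[:,1],g[:,0],1); r=g[:,0]-np.polyval(k,g[:,1]); g=g[abs(r)<.005]
    print("rail",s,k,len(g),np.percentile(r,[3,97]), g[:,1].min(),g[:,1].max())
q=P[roi&(P[...,2]>.062)&(P[...,2]<.070)&(P[...,1]>.1)]
k=np.polyfit(q[:,0],q[:,1],1);r=q[:,1]-np.polyval(k,q[:,0]);print("wall",k,np.percentile(r,[3,97]),np.percentile(q[:,0],[1,99]))
E
python3 fit.py
```

```text
a (array([0.62581849, 0.08799483]), 0.016615256667137146, np.float64(0.10623753171088629), np.int64(2230), array([0.62555296, 0.08795327])) b (array([0.62645328, 0.03067393]), 0.01670101284980774, np.float64(0.10628151630387667), np.int64(1849), array([0.62617704, 0.0312199 ]))
rail 2387 [[0.5922, -0.0152, 0.0321], [0.6616, 0.1147, 0.0381]] 0.035730612423711006
wall 1476 [[0.5937, 0.0428, 0.0612], [0.6596, 0.1224, 0.0718]] 0.06593389190112493
floor 2721 [[0.5983, -0.0264, 0.0043], [0.656, 0.1106, 0.0078]] 0.005922385738953734
rail -1 [-0.00480704  0.59528858] 1114 [-0.00282598  0.00281845] -0.012593768223259147 0.11477298931603894
rail 1 [-0.004539    0.65907258] 1100 [-0.00289539  0.00280311] -0.02005701869666466 0.11505673323906208
wall [0.00386599 0.11585678] [-0.00365263  0.00406617] [0.5926935  0.66045386]
```

```bash
python3 - <<'E'
from h import *
P=np.load("w2.npz")["P"]; t=np.array([0.60122062,-0.00299257,0.2266396])
Q=P-t
roi=np.zeros(P.shape[:2],bool); roi[185:375,215:350]=1
m=roi&(abs(Q[...,0])<.03)&(abs(Q[...,1])<.035)&(Q[...,2]>-.08)
q=Q[m]; 
print(np.histogram(q[:,2],bins=np.arange(-.08,.07,.01)))
for lo,hi in((-.05,-.035),(-.035,-.02),(-.02,-.008)):
    g=q[(q[:,2]>lo)&(q[:,2]<hi)&(q[:,1]>0)]; print(lo,len(g),circ(g[:,:2]) if len(g)>30 else 0)
c=q[(q[:,2]>.035)]; print("cap",len(c),np.median(c[:,2]),c[:,0].min(),c[:,0].max(),c[:,1].min(),c[:,1].max())
g=c; e=[]  # cap rim: far-side edge
for x in np.arange(-.014,.0141,.002):
    k=g[abs(g[:,0]-x)<.001]
    if len(k): e.append((x,k[:,1].max()))
e=np.array(e); print("rim",circ(e))
E
```

```text
(array([   0,    0,  115,  398,  467,  554,  698,  952, 1578, 5082, 2684,
       1746, 5851, 1200,    6]), array([-8.00000000e-02, -7.00000000e-02, -6.00000000e-02, -5.00000000e-02,
       -4.00000000e-02, -3.00000000e-02, -2.00000000e-02, -1.00000000e-02,
       -4.16333634e-17,  1.00000000e-02,  2.00000000e-02,  3.00000000e-02,
        4.00000000e-02,  5.00000000e-02,  6.00000000e-02,  7.00000000e-02]))
-0.05 612 (array([ 0.00028262, -0.00275783]), np.float64(0.02590199050923256))
-0.035 807 (array([ 0.00035337, -0.0027104 ]), np.float64(0.02589386837817035))
-0.02 877 (array([ 0.00032448, -0.00374027]), np.float64(0.026897926914415882))
cap 8055 0.04296084739781025 -0.015309462562440923 0.017167061631382596 -0.00429225404655149 0.015707697811163532
rim (array([-0.00051268, -0.00082139]), np.float64(0.016261912549049577))
```

Carrier origin is about (0.6271, 0.0153) with yaw 0.0045. Bottle a sits at carrier y = 72.7 and b at 15.4. The held bottle is offset (0, -2) mm in the tool. I'll place c at y = -43, then nudge the row tight.

Request:
apply_moves --targets '[[[0.33,-0.28,0,0,-1],[0.32,-0.29,0,0,-1],[0,0,-0.8,0,-1],[0,0,-0.8,0,-1],[0,0,-0.8,0,-1],[0,0,-0.6,0,-1],[0,0,-0.4,0,-1],[0,0,0,0,-1]]]'

```text
clock: 4.33
eef_pos: [0.6248, -0.0234, 0.0865]
tool_rot: [0.706, 0.708, -0.002, -0.002]
ft_force: [-0.4, 0.1, -1.5]
grip_width: 0.0493
grasp_force: 63.2
```

Request:
apply_moves --targets '[[[0,0,0,0,-1],[0,0,0,0,-1]]]'

```text
clock: 4.5
eef_pos: [0.628, -0.0244, 0.0921]
tool_rot: [0.707, 0.707, 0.001, 0.001]
ft_force: [0.6, -0.4, -1.3]
grip_width: 0.0496
grasp_force: 63.2
```

Request:
apply_moves --targets '[[[0,0,-0.3,0,-1],[0,0,-0.2,0,-1],[0,0,-0.1,0,-1],[0,0,0,0,-1],[0,0,0,0,-1],[0,0,0,0,-1]]]'

```text
clock: 5.0
eef_pos: [0.6278, -0.0255, 0.067]
tool_rot: [0.707, 0.707, 0.0, 0.0]
ft_force: [0.3, -0.2, -2.0]
grip_width: 0.0497
grasp_force: 63.2
```

Request:
apply_moves --targets '[[[0,0,-0.05,0,-1],[0,0,-0.04,0,-1],[0,0,0,0,-1],[0,0,0,0,-1]]]'

```text
clock: 5.33
eef_pos: [0.6279, -0.0255, 0.0633]
tool_rot: [0.707, 0.707, 0.0, 0.0]
ft_force: [-0.3, -0.1, 1.6]
grip_width: 0.0495
grasp_force: 63.4
```

Request:
apply_moves --targets '[[[0,0.08,0,0,-1],[0,0.08,0,0,-1],[0,0.06,0,0,-1],[0,0,0,0,-1],[0,0,0,0,-1]]]'

```text
clock: 5.75
eef_pos: [0.6279, -0.0163, 0.0633]
tool_rot: [0.707, 0.707, 0.001, 0.0]
ft_force: [-0.2, -0.4, 3.3]
grip_width: 0.0497
grasp_force: 63.7
```

Request:
apply_moves --targets '[[[0,0.04,0,0,-1],[0,0.0,0,0,-1],[0,0,0,0,-1],[0,0,0,0,1],[0,0,0,0,1],[0,0,0,0,1],[0,0,0,0,1],[0,0,0,0,1]]]'

```text
clock: 6.42
eef_pos: [0.627, -0.0147, 0.0621]
tool_rot: [0.707, 0.707, -0.0, -0.001]
ft_force: [-0.9, 0.2, 0.2]
grip_width: 0.0855
grasp_force: 0.0
```

Request:
apply_moves --targets '[[[0,0,0.4,0,1],[0,0,0.9,0,1],[0,0,1,0,1],[0,0,1,0,1],[-0.2,-0.4,0.9,0,1],[-0.3,-0.8,0.5,0,1],[-0.2,-0.4,0,0,1],[0,0,0,0,1]]]'

```text
clock: 7.08
eef_pos: [0.5991, -0.0822, 0.2534]
tool_rot: [0.709, 0.705, 0.001, 0.002]
ft_force: [-0.1, -0.6, -1.0]
grip_width: 0.0857
grasp_force: 0.0
```

Request:
apply_moves --targets '[[[0,0,0,0,1],[0,0,0,0,1]]]'

```text
clock: 7.25
eef_pos: [0.5991, -0.0785, 0.2499]
tool_rot: [0.707, 0.707, -0.0, -0.001]
ft_force: [0.7, -0.1, -0.7]
grip_width: 0.0855
grasp_force: 0.0
```

```bash
python3 - <<'E'
from h import *
im,P=cloud("wrist"); np.savez("w3",im=im,P=P); cv2.imwrite("pics/w3.png",im)
o=get_obs();print(o["eef_pos"],o["grip_width"],o["clock"])
for g in ((.626,.088),(.626,.036),(.627,-.016)):
    print(capcentre(P,g,.1,.112))
E
```

```text
[ 0.59914532 -0.07817613  0.24959272] 0.08546816958403648 7.3
(array([0., 0.]), 0.0, np.float64(nan), np.int64(0), array([nan, nan]))
(array([0.62598324, 0.03483155]), 0.01656479202210903, np.float64(0.10626094288288951), np.int64(1989), array([0.62585124, 0.03454317]))
(array([ 0.62744498, -0.01690858]), 0.016511542722582817, np.float64(0.10631666657562568), np.int64(1674), array([ 0.62730639, -0.0167475 ]))
  return _methods._mean(a, axis=axis, dtype=dtype,
  ret = ret.dtype.type(ret / rcount)
h.py:19: RuntimeWarning: Mean of empty slice.
  xy=P[m][:,:2]; c,rad=cv2.minEnclosingCircle(xy.astype(np.float32)); return np.array(c),rad,np.median(P[m][:,2]),m.sum(),xy.mean(0)
  ret = um.true_divide(
```

View pics/w3.png

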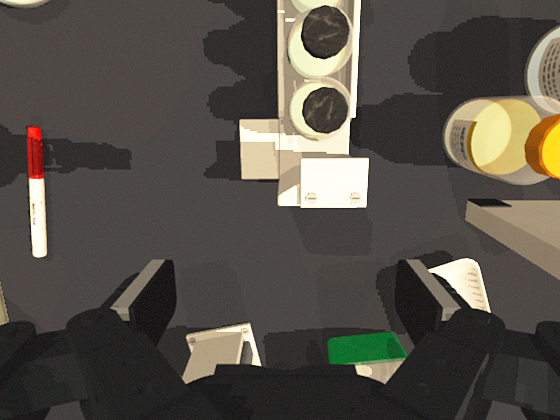

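Bottle c stands upright at carrier y ≈ -32 (cap at pixel (325,110)) and b is close beside it (325,32). The bay with the keeper is at (335,180) and the apron at (258,150). Next is the holder.

Request:
apply_moves --targets '[[[-0.3,-0.9,0,0,1],[-0.3,-0.9,0,0,1],[-0.3,-0.9,0,0,1],[-0.3,-0.9,0,0,1],[-0.3,-0.9,0,0,1],[-0.2,-0.7,0,0,1],[0,0,0,0,1],[0,0,0,0,1]]]'

```text
clock: 7.97
eef_pos: [0.5311, -0.2875, 0.2494]
tool_rot: [0.708, 0.706, -0.0, -0.001]
ft_force: [-0.6, -0.4, 0.7]
grip_width: 0.0853
grasp_force: 0.0
```

```bash
python3 - <<'E'
from h import *
P=np.load("w3.npz")["P"]
for n,(u,v) in dict(keepTL=(305,161),keepBR=(365,204),aprTL=(242,122),aprBL=(242,177),post=(520,225),post2=(475,205)).items(): print(n,P[v,u].round(4))
im,P=cloud("wrist"); np.savez("w4",im=im,P=P); cv2.imwrite("pics/w4.png",im)
o=get_obs();print(o["eef_pos"],o["clock"])
E
```

```text
keepTL [ 0.6139 -0.0543  0.0972]
keepBR [ 0.6613 -0.088   0.0981]
aprTL [ 0.5561 -0.0292  0.0058]
aprBL [ 0.5543 -0.0843  0.0053]
post [ 0.795  -0.11    0.0837]
post2 [ 0.7903 -0.1107  0.0178]
[ 0.53151155 -0.28639641  0.2495419 ] 8.0167
```

View pics/w4.png

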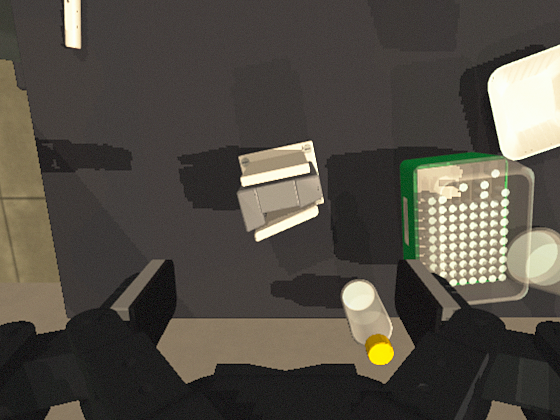

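The picture shows the holder centred near (281,193), rotated a little, with the grey wedge lying left to right: left end at (242,203), right end at (322,190). I'll make a closer crop and fit it.

```bash
python3 - <<'E'
from h import *
z=np.load("w4.npz");P,im=z["P"],z["im"]
roi=np.zeros(P.shape[:2],bool); roi[130:250,225:340]=1
Z=P[...,2]
print(np.histogram(Z[roi],bins=np.arange(0,.105,.004))[0].tolist())
top=roi&(Z>.07)
q=P[top][:,:2].astype(np.float32); print("all top",cv2.minAreaRect(q))
hsv=cv2.cvtColor(im,cv2.COLOR_BGR2HSV); 
g=roi&(Z>.08)&(Z<.0905)&(hsv[...,2]<215); print(hsv[200,280],hsv[165,270],hsv[210,250], P[200,280],P[165,270],P[210,250],P[195,312],P[222,285])
# edges: wedge ends & holder cheeks
def rect(m):
    m=cv2.morphologyEx(m.astype(np.uint8),cv2.MORPH_OPEN,np.ones((3,3))); q=P[m>0][:,:2].astype(np.float32); r=cv2.minAreaRect(q); return r,len(q),cv2.boxPoints(r).round(4).tolist()
print("wedge",rect(g)); 
print("cheeks",rect(roi&(Z>.07)&(hsv[...,2]>225)))
b=roi&(Z>.003)&(Z<.009);print("base",rect(b))
cv2.imwrite("pics/w4c.png",cv2.resize(im[130:250,225:340],None,fx=5,fy=5,interpolation=cv2.INTER_CUBIC))
E
```

```text
[2775, 825, 58, 36, 32, 34, 35, 34, 33, 44, 44, 56, 57, 68, 74, 86, 102, 140, 191, 218, 235, 3270, 598, 0, 0, 0]
all top ((0.5274924039840698, -0.29874366521835327), (0.0680709257721901, 0.055929288268089294), 12.178414344787598)
[ 19  48 171] [ 19  68 162] [ 18  48 164] [ 0.52647225 -0.29654678  0.08590742] [ 0.51728933 -0.2729291   0.05383135] [ 0.50173889 -0.30518964  0.08512098] [ 0.55250211 -0.29262619  0.0850321 ] [ 0.53050111 -0.31436657  0.08893311]
wedge (((0.5277133584022522, -0.29976722598075867), (0.0680709257721901, 0.0354120098054409), 12.178414344787598), 2545, [[0.49070000648498535, -0.2896000146865845], [0.498199999332428, -0.32429999113082886], [0.5647000074386597, -0.3098999857902527], [0.557200014591217, -0.275299996137619]])
cheeks (((0.5275846123695374, -0.2983824610710144), (0.055256374180316925, 0.054864589124917984), 12.10864543914795), 1256, [[0.49480000138282776, -0.2773999869823456], [0.5062999725341797, -0.3310000002384186], [0.5604000091552734, -0.31940001249313354], [0.548799991607666, -0.26579999923706055]])
base (((0.5267273783683777, -0.29589176177978516), (0.07595396786928177, 0.06545770913362503), 11.81322956085205), 841, [[0.4828999936580658, -0.27160000801086426], [0.49630001187324524, -0.33570000529289246], [0.5705999732017517, -0.32019999623298645], [0.557200014591217, -0.25609999895095825]])
```

View pics/w4c.png

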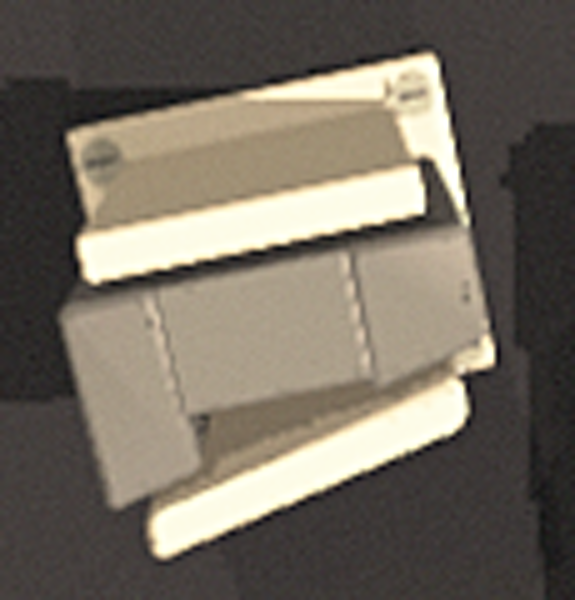

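The crop confirms the thick end is at the left and the thin end at the right, with the straight side toward +y. Wedge centre is (0.527, -0.296), yaw 12°. The base fit agrees within 0.3 mm and gives 76 x 65.5 mm, against 76 x 66 stated.

Request:
apply_moves --targets '[[[-0.06,-0.1,-0.5,6.0,1],[-0.06,-0.09,-0.8,6.0,1],[0,0,-0.8,0,1],[0,0,-0.8,0,1],[0,0,-0.6,0,1],[0,0,-0.3,0,1],[0,0,0,0,1],[0,0,0,0,1]]]'

```text
clock: 8.68
eef_pos: [0.5269, -0.2925, 0.0979]
tool_rot: [0.629, 0.778, -0.0, -0.001]
ft_force: [0.5, -0.4, 0.5]
grip_width: 0.0853
grasp_force: 0.0
```

```bash
python3 - <<'E'
from h import *
o=get_obs();M=R.from_quat(o["tool_rot"]).as_matrix()
print(o["eef_pos"],M[:,1].round(4),np.degrees(np.arctan2(M[1,1],M[0,1])))
E
```

```text
[ 0.52691178 -0.29247305  0.09785029] [ 0.9777  0.2099 -0.0016] 12.115755778433007
```

Request:
apply_moves --targets '[[[0,-0.03,-0.5,0,1],[0,0,-0.4,0,1],[0,0,-0.17,0,1],[0,0,0,0,1],[0,0,0,0,1],[0,0,0,0,-1],[0,0,0,0,-1],[0,0,0,0,-1]]]'

```text
clock: 9.35
eef_pos: [0.5279, -0.2965, 0.0578]
tool_rot: [0.63, 0.777, 0.0, 0.002]
ft_force: [0.5, 0.6, 3.2]
grip_width: 0.0669
grasp_force: 68.4
```

Request:
apply_moves --targets '[[[0,0,0,0,-1],[0,0,0,0,-1],[0,0,0,0,-1]]]'

```text
clock: 9.6
eef_pos: [0.5278, -0.2965, 0.0578]
tool_rot: [0.63, 0.777, 0.0, 0.002]
ft_force: [0.6, 0.6, 5.7]
grip_width: 0.0671
grasp_force: 68.3
```

Request:
apply_moves --targets '[[[0,0,0.2,0,-1],[0,0,0.4,0,-1],[0,0,0.7,0,-1],[0,0,0.9,0,-1],[0,0,0.8,0,-1],[0,0,0.2,0,-1],[0,0,0,0,-1],[0,0,0,0,-1]]]'

```text
clock: 10.27
eef_pos: [0.5261, -0.2956, 0.1832]
tool_rot: [0.63, 0.777, -0.0, -0.0]
ft_force: [0.2, 0.5, -2.8]
grip_width: 0.0674
grasp_force: 68.1
```

Request:
apply_moves --targets '[[[-0.1,0.3,0,0,-1],[-0.2,0.6,0,-4,-1],[-0.3,0.8,0,-4,-1],[-0.3,0.8,0,-3.9,-1],[-0.2,0.6,0,0,-1],[-0.1,0.3,0,0,-1],[0,0,0,0,-1],[0,0,0,0,-1]]]'

```text
clock: 10.93
eef_pos: [0.4779, -0.1595, 0.1825]
tool_rot: [0.706, 0.708, -0.001, -0.001]
ft_force: [0.3, -0.3, -2.9]
grip_width: 0.0673
grasp_force: 68.0
```

Request:
apply_moves --targets '[[[0,0,-0.5,0,-1],[0,0,-0.8,0,-1],[0,0,-0.8,0,-1],[0,0,-0.6,0,-1],[0,0,-0.3,0,-1],[0,0,0,0,-1],[0,0,0,0,-1],[0,0,0,0,-1]]]'

```text
clock: 11.6
eef_pos: [0.4796, -0.1609, 0.0644]
tool_rot: [0.707, 0.707, 0.0, 0.001]
ft_force: [1.4, 0.3, -1.9]
grip_width: 0.0675
grasp_force: 68.3
```

Request:
apply_moves --targets '[[[0,0,-0.15,0,-1],[0,0,-0.1,0,-1],[0,0,-0.03,0,-1],[0,0,0,0,-1],[0,0,0,0,-1],[0,0,0,0,-1]]]'

```text
clock: 12.1
eef_pos: [0.4788, -0.1598, 0.053]
tool_rot: [0.707, 0.707, 0.0, 0.0]
ft_force: [-0.2, -0.5, -2.8]
grip_width: 0.0671
grasp_force: 68.3
```

Request:
apply_moves --targets '[[[0,0,-0.03,0,-1],[0,0,-0.02,0,-1],[0,0,0,0,-1],[0,0,0,0,-1]]]'

```text
clock: 12.43
eef_pos: [0.479, -0.1599, 0.0518]
tool_rot: [0.707, 0.707, 0.0, 0.001]
ft_force: [-2.1, -0.2, 5.7]
grip_width: 0.067
grasp_force: 69.1
```

Contact with the worktop. Release and rise, then look.

Request:
apply_moves --targets '[[[0,0,0,0,1],[0,0,0,0,1],[0,0,0,0,1],[0,0,0,0,1],[0,0,0,0,1],[0,0,0.3,0,1],[0,0,0.8,0,1],[0,0,1,0,1]]]'

```text
clock: 13.1
eef_pos: [0.476, -0.1589, 0.1327]
tool_rot: [0.707, 0.707, -0.002, -0.003]
ft_force: [0.9, -0.7, -0.1]
grip_width: 0.0858
grasp_force: 0.0
```

Request:
apply_moves --targets '[[[0,0,1,0,1],[0,0,1,0,1],[0,0,0.8,0,1],[0,0,0,0,1],[0,0,0,0,1]]]'

```text
clock: 13.52
eef_pos: [0.48, -0.1603, 0.2491]
tool_rot: [0.707, 0.707, 0.001, 0.003]
ft_force: [0.2, -0.7, 0.3]
grip_width: 0.0853
grasp_force: 0.0
```

```bash
cat > wfit.py <<'E'
from h import *
import sys
def wedge(P,g,lo,hi):
    m=(abs(P[...,0]-g[0])<.06)&(abs(P[...,1]-g[1])<.05)&(P[...,2]>lo)&(P[...,2]<hi)
    m=cv2.morphologyEx(m.astype(np.uint8),cv2.MORPH_OPEN,np.ones((3,3)))
    q=P[m>0][:,:2].astype(np.float32); r=cv2.minAreaRect(q); return q,r
E
python3 - <<'E'
from wfit import *
im,P=cloud("wrist"); np.savez("w5",im=im,P=P); cv2.imwrite("pics/w5.png",im)
o=get_obs();print(o["eef_pos"],o["clock"])
q,r=wedge(P,(.479,-.16),.068,.09); print(r,len(q))
# straight side: max y per x bin
xs=np.arange(.452,.508,.003); e=np.array([(x,q[abs(q[:,0]-x)<.0015][:,1].max()) for x in xs]); k=np.polyfit(e[:,0]-.479,e[:,1],1); print("straight",k,e[:,1].round(4).tolist())
e2=np.array([(x,q[abs(q[:,0]-x)<.0015][:,1].min()) for x in xs]);print(e2[:,1].round(4).tolist())
print("z",[float(np.nanmedian(P[v-2:v+3,u-2:u+3,2]).round(4)) for u,v in ((260,190),(300,190))], P[190,280])
m=(abs(P[...,0]-.479)<.06)&(abs(P[...,1]+.16)<.05)&(P[...,2]>.068);A=P[m];c=np.linalg.lstsq(np.c_[A[:,:2]-A[:,:2].mean(0),np.ones(len(A))],A[:,2],rcond=None)[0];print("plane",c)
E
```

```text
[ 0.47880737 -0.15988363  0.24708511] 13.5667
((0.47908347845077515, -0.1626521795988083), (0.06800679117441177, 0.034730833023786545), 0.9041363596916199) 2599
straight [ 0.00212197 -0.14569223] [-0.1458, -0.1457, -0.1457, -0.1458, -0.1456, -0.1458, -0.1457, -0.1457, -0.1457, -0.1457, -0.1456, -0.1457, -0.1456, -0.1457, -0.1457, -0.1456, -0.1457, -0.1456, -0.1456]
[-0.1805, -0.1798, -0.1786, -0.1778, -0.1673, -0.1674, -0.1673, -0.1672, -0.1676, -0.1674, -0.1673, -0.1671, -0.1675, -0.1692, -0.1702, -0.1693, -0.1682, -0.1682, -0.1675]
z [0.0799, 0.0798] [ 0.47659394 -0.16255919  0.08125778]
plane [-0.00487801  3.3758286   0.28952107]
```

View pics/w5.png

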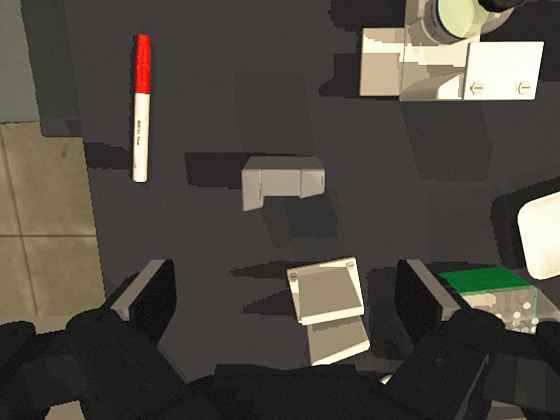

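The wedge stands upright (top z 0.080) at (0.479, -0.160), yaw 0.002, with the notch visible at (282,185). I'll turn the hand 90° and take it by the sides.

Request:
apply_moves --targets '[[[-0.04,0.08,0,6.9,1],[0,0,0,6.9,1],[0,0,0,6.9,1],[0,0,0,6.9,1],[0,0,0,6.9,1],[0,0,0,6.9,1],[0,0,0,6.9,1],[0,0,0,6.9,1]]]'

```text
clock: 14.23
eef_pos: [0.4758, -0.1562, 0.2442]
tool_rot: [0.296, 0.955, 0.0, -0.002]
ft_force: [0.2, -0.6, 0.6]
grip_width: 0.0855
grasp_force: 0.0
```

Request:
apply_moves --targets '[[[0,0,-0.4,6.9,1],[0,0,-0.6,6.9,1],[0,0,-0.6,6.9,1],[0,0,-0.6,6.9,1],[0,0,-0.4,6.9,1],[0,0,0,0.3,1],[0,0,0,0,1],[0,0,0,0,1]]]'

```text
clock: 14.9
eef_pos: [0.4769, -0.1566, 0.1426]
tool_rot: [0.001, 1.0, 0.0, -0.0]
ft_force: [0.4, 0.4, 0.9]
grip_width: 0.0854
grasp_force: 0.0
```

```bash
cat > st.py <<'E'
from h import *
o=get_obs();M=R.from_quat(o["tool_rot"]).as_matrix()
print(o["eef_pos"].round(4),np.degrees(np.arctan2(M[1,1],M[0,1])),o["joint_pos"].round(2),o["clock"])
E
python3 st.py
```

```text
[ 0.4769 -0.1566  0.1426] 89.90687942669233 [-0.32  0.32 -0.18  1.08 -0.   -0.32] 14.9
```

Request:
apply_moves --targets '[[[0,0,-0.6,0,1],[0,0,-0.6,0,1],[0,0,-0.6,0,1],[0,0,-0.36,0,1],[0,0,-0.1,0,1],[0,0,0,0,1],[0,0,0,0,1],[0,0,0,0,1]]]'

```text
clock: 15.57
eef_pos: [0.4784, -0.1571, 0.054]
tool_rot: [-0.0, 1.0, -0.001, 0.002]
ft_force: [-0.1, 1.1, 0.4]
grip_width: 0.0855
grasp_force: 0.0
```

Request:
apply_moves --targets '[[[0,0,0,0,-1],[0,0,0,0,-1],[0,0,0,0,-1],[0,0,0,0,-1],[0,0,0,0,-1],[0,0,0,0,-1],[0,0,0,0,-1],[0,0,0,0,-1]]]'

```text
clock: 16.23
eef_pos: [0.4771, -0.1566, 0.0526]
tool_rot: [-0.0, 1.0, -0.0, 0.0]
ft_force: [-0.1, 0.7, 4.1]
grip_width: 0.0211
grasp_force: 58.9
```

```bash
python3 st.py
```

```text
[ 0.4771 -0.1566  0.0526] 90.05072460211913 [-0.32  0.42 -0.29  0.86  0.   -0.32] 16.2333
```

Gripped. Wedge centre is at TCP + (1.9, -3.1) mm. Lift it and carry it to in front of the apron.

Request:
apply_moves --targets '[[[0,0,0.3,0,-1],[0,0,0.6,0,-1],[0.2,0.35,0.6,0,-1],[0.4,0.6,0,0,-1],[0.4,0.6,0,0,-1],[0.4,0.6,0,0,-1],[0.185,0.3,0,0,-1],[0,0,0,0,-1]]]'

```text
clock: 16.9
eef_pos: [0.5415, -0.0561, 0.1116]
tool_rot: [-0.002, 1.0, 0.0, -0.0]
ft_force: [0.1, 0.2, -2.3]
grip_width: 0.0216
grasp_force: 59.0
```

Request:
apply_moves --targets '[[[0,0,0,0,-1],[0,0,-0.4,0,-1],[0,0,-0.5,0,-1],[0,0,-0.3,0,-1],[0,0,0,0,-1],[0,0,0,0,-1],[0,0,0,0,-1]]]'

```text
clock: 17.48
eef_pos: [0.5404, -0.0595, 0.0648]
tool_rot: [0.0, 1.0, -0.0, 0.0]
ft_force: [0.9, -1.0, -2.1]
grip_width: 0.0212
grasp_force: 59.1
```

```bash
python3 - <<'E'
from h import *
exec(open("st.py").read())
im,P=cloud("wrist"); np.savez("w6",im=im,P=P); cv2.imwrite("pics/w6.png",im)
E
```

```text
[ 0.5404 -0.0595  0.0648] 89.97363668961275 [-0.11  0.47 -0.17  0.93 -0.   -0.11] 17.4833
```

View pics/w6.png

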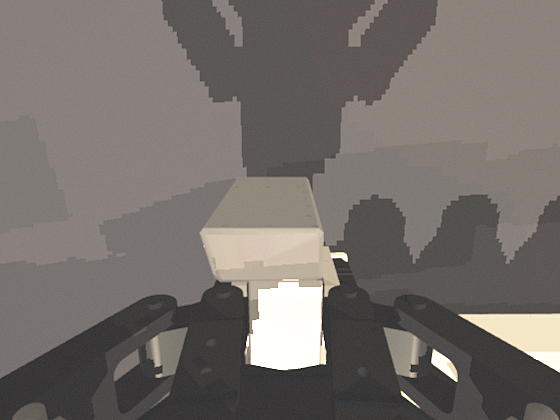

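The view shows the wedge held upright by its sides, thick end toward the camera at (260,255). The two dark fingers grip it at about (230,340) and (345,340). Now lower it and slide the thin end in.

Request:
apply_moves --targets '[[[0,0.02,-0.1,0,-1],[0.2,0,0,0,-1],[0.3,0,0,0,-1],[0.25,0,0,0,-1],[0.15,0,0,0,-1],[0,0,0,0,-1],[0,0,0,0,-1],[0,0,0,0,-1]]]'

```text
clock: 18.2
eef_pos: [0.5758, -0.0577, 0.0601]
tool_rot: [-0.0, 1.0, 0.0, -0.001]
ft_force: [-0.1, 0.0, -3.3]
grip_width: 0.0214
grasp_force: 59.1
```

Request:
apply_moves --targets '[[[0,0,-0.03,0,-1],[0,0,-0.02,0,-1],[0,0,0,0,-1],[0,0,0,0,-1]]]'

```text
clock: 18.53
eef_pos: [0.5761, -0.0578, 0.0586]
tool_rot: [-0.0, 1.0, -0.0, -0.0]
ft_force: [-0.8, 0.3, -0.0]
grip_width: 0.0213
grasp_force: 59.4
```

Request:
apply_moves --targets '[[[0,0,-0.01,0,-1],[0,0,0,0,1],[0,0,0,0,1],[0,0,0,0,1],[0,0,0,0,1],[0,0,0,0,1],[0,0,0.3,0,1],[0,0,0.8,0,1]]]'

```text
clock: 19.2
eef_pos: [0.5726, -0.0574, 0.0975]
tool_rot: [-0.0, 1.0, 0.001, -0.005]
ft_force: [0.3, 0.0, 0.4]
grip_width: 0.0858
grasp_force: 0.0
```

Request:
apply_moves --targets '[[[0,0,1,0,1],[-0.6,0,0.8,0,-1],[-1,0,0,0,-1],[-1,0,0,0,-1],[-0.4,0,0,0,-1],[0,0,0,0,-1],[0,0,0,0,-1],[0,0,0,0,-1]]]'

```text
clock: 19.87
eef_pos: [0.4577, -0.0579, 0.1744]
tool_rot: [-0.0, 1.0, -0.0, 0.001]
ft_force: [0.5, 0.3, 0.7]
grip_width: 0.0005
grasp_force: 0.0
```

```bash
cat > chk.py <<'E'
from h import *
import sys
exec(open("st.py").read())
im,P=cloud("wrist"); np.savez(sys.argv[1],im=im,P=P)
Z=P[...,2]; 
def C(q):
    d=q-np.array([.6271,.0153]); c,s=np.cos(.0045),np.sin(.0045); return np.stack([d[...,0]*c+d[...,1]*s,-d[...,0]*s+d[...,1]*c],-1)*1000
m=(Z>.082)&(Z<.0895)&(P[...,0]<.65)&(P[...,0]>.5)&(P[...,1]<-.03)&(P[...,1]>-.1)
m=cv2.morphologyEx(m.astype(np.uint8),cv2.MORPH_OPEN,np.ones((3,3)))>0
q=C(P[m][:,:2]); print("wedge top n",len(q))
if len(q):
    print("x",q[:,0].min(),q[:,0].max(),"y",q[:,1].min(),q[:,1].max(),"z",np.median(P[m][:,2]))
    e=np.array([(x,q[abs(q[:,0]-x)<1.5][:,1].max()) for x in np.arange(q[:,0].min()+2,q[:,0].max()-2,3) if (abs(q[:,0]-x)<1.5).any()]); print("straight",np.polyfit(e[:,0],e[:,1],1),e.round(1).tolist())
for g in((.626,.088),(.626,.036),(.627,-.016)):
    k=(np.hypot(P[...,0]-g[0],P[...,1]-g[1])<.03)&(Z>.1)&(Z<.112)
    if k.sum()>100:
        c,r=cv2.minEnclosingCircle(P[k][:,:2].astype(np.float32)); print("cap",C(np.array(c)).round(1),r,k.sum())
E
python3 chk.py w7
```

```text
[ 0.4577 -0.0579  0.1744] 90.04978315627163 [-0.13  0.21 -0.23  1.13  0.   -0.13] 19.8667
wedge top n 340
x -79.10984662869953 -58.75671838189329 y -78.26172213711843 -67.90741422778777 z 0.08568668363089739
straight [  0.0666697  -63.96888121] [[-77.1, -69.3], [-74.1, -68.6], [-71.1, -68.6], [-68.1, -68.6], [-65.1, -68.6], [-62.1, -67.9]]
```

Released with the wedge centre at about carrier (-49, -76). Fingers are shut. Descend behind the thick end and shove with the fingertips, with the TCP at z ≈ 0.056 so the gripper body clears the caps.

Request:
apply_moves --targets '[[[0.4,0,-0.5,0,-1],[0.4,0,-0.7,0,-1],[0.2,0,-0.8,0,-1],[0,0,-0.6,0,-1],[0,0,-0.36,0,-1],[0,0,0,0,-1],[0,0,0,0,-1],[0,0,0,0,-1]]]'

```text
clock: 20.58
eef_pos: [0.4978, -0.0579, 0.0561]
tool_rot: [-0.0, 1.0, -0.0, 0.001]
ft_force: [-0.1, -0.0, -0.1]
grip_width: -0.0002
grasp_force: 0.0
```

```bash
python3 chk.py w8
```

```text
[ 0.4978 -0.0579  0.0561] 90.05706682831256 [-0.12  0.41 -0.29  0.86  0.   -0.12] 20.5833
wedge top n 344
x -127.28300037120971 -117.35749513009054 y -76.96178184163563 -68.88004939431879 z 0.08714380534383091
straight [-1.94190371e-03 -6.91233369e+01] [[-125.3, -68.9], [-122.3, -68.9]]
```

Request:
apply_moves --targets '[[[0.3,0,0,0,-1],[0.3,0,0,0,-1],[0.15,0,0,0,-1],[0.15,0,0,0,-1],[0.1,0,0,0,-1],[0.1,0,0,0,-1],[0,0,0,0,-1],[0,0,0,0,-1]]]'

```text
clock: 21.3
eef_pos: [0.5405, -0.0578, 0.0556]
tool_rot: [-0.0, 1.0, 0.0, 0.0]
ft_force: [-0.8, 0.2, -0.2]
grip_width: 0.0002
grasp_force: 0.0
```

Request:
apply_moves --targets '[[[0.1,0,0,0,-1],[0.1,0,0,0,-1],[0.1,0,0,0,-1],[0.1,0,0,0,-1],[0.1,0,0,0,-1],[0.1,0,0,0,-1],[0,0,0,0,-1],[0,0,0,0,-1]]]'

```text
clock: 21.97
eef_pos: [0.5652, -0.0579, 0.0556]
tool_rot: [-0.0, 1.0, -0.0, 0.001]
ft_force: [-0.1, 0.9, 0.1]
grip_width: 0.0003
grasp_force: 0.0
```

```bash
python3 - <<'E'
from h import *
for n in("side","top"):
    im,P=cloud(n); np.savez(n+"2",im=im,P=P)
    d=P-np.array([.6271,.0153,0]); 
    m=(d[...,0]>-.09)&(d[...,0]<.0)&(d[...,1]>-.11)&(d[...,1]<-.04)&(P[...,2]>.078)&(P[...,2]<.092)
    print(n,m.sum(), (np.percentile(d[m],[2,98],axis=0)*1000).round(1).tolist() if m.sum() else 0)
    for g in((0,.073),(0,.021),(0,-.031)):
        k=(np.hypot(d[...,0]-g[0],d[...,1]-g[1])<.03)&(P[...,2]>.098)&(P[...,2]<.113)
        if k.sum()>8: print((np.median(d[k],axis=0)*1000).round(1),k.sum())
E
```

```text
side 186 [[-55.9, -105.5, 78.4], [-1.5, -42.4, 91.4]]
[  0.7  70.6 105.3] 93
[  1.   17.9 105.5] 97
[  2.3 -32.4 105.5] 107
top 0 0
[ -3.5  75.8 107. ] 84
[ -2.7  23.5 107.2] 84
[ -0.5 -21.9 107. ] 37
```

Request:
apply_moves --targets '[[[0.06,0,0,0,-1],[0.06,0,0,0,-1],[0.06,0,0,0,-1],[0,0,0,0,-1]]]'

```text
clock: 22.4
eef_pos: [0.5716, -0.0577, 0.0554]
tool_rot: [-0.0, 1.0, 0.0, -0.0]
ft_force: [-2.0, 1.4, 0.0]
grip_width: 0.0
grasp_force: 0.0
```

Request:
apply_moves --targets '[[[0.05,0,0,0,-1],[0.05,0,0,0,-1],[0,0,0,0,-1],[0,0,0,0,-1]]]'

```text
clock: 22.73
eef_pos: [0.5757, -0.0578, 0.0554]
tool_rot: [-0.0, 1.0, -0.0, 0.0]
ft_force: [-1.5, 1.4, 0.3]
grip_width: -0.0003
grasp_force: 0.0
```

Request:
apply_moves --targets '[[[0.05,0,0,0,-1],[0.05,0,0,0,-1],[0,0,0,0,-1]]]'

```text
clock: 22.98
eef_pos: [0.5789, -0.0578, 0.0553]
tool_rot: [-0.0, 1.0, -0.0, -0.001]
ft_force: [-5.2, 0.6, 2.2]
grip_width: 0.0002
grasp_force: 0.0
```

Request:
apply_moves --targets '[[[0.05,0,0,0,-1],[0.03,0,0,0,-1],[0,0,0,0,-1]]]'

```text
clock: 23.23
eef_pos: [0.5789, -0.0582, 0.0542]
tool_rot: [0.0, 1.0, -0.0, -0.004]
ft_force: [-11.4, -0.4, 2.9]
grip_width: -0.0001
grasp_force: 0.0
```

Request:
apply_moves --targets '[[[0.08,0,0,0,-1],[0,0,0,0,-1],[0,0,0,0,-1]]]'

```text
clock: 23.48
eef_pos: [0.5787, -0.0582, 0.053]
tool_rot: [0.001, 1.0, -0.0, -0.008]
ft_force: [-15.2, 0.4, 3.7]
grip_width: -0.0003
grasp_force: 0.0
```

Resistance is up to 15 N at TCP x ≈ 0.579. Back off, rise and measure before shoving again.

Request:
apply_moves --targets '[[[-0.5,0,0.1,0,-1],[-0.3,0,0.6,0,-1],[0,0,1,0,-1],[0,0,1,0,-1],[0.4,0,0.9,0,-1],[0.7,0,0.9,0,-1],[0,0,0.3,0,-1],[0,0,0,0,-1]]]'

```text
clock: 24.15
eef_pos: [0.6001, -0.0583, 0.2498]
tool_rot: [-0.0, 1.0, -0.001, 0.006]
ft_force: [-0.1, 0.7, 0.1]
grip_width: -0.0
grasp_force: 0.0
```

Request:
apply_moves --targets '[[[0,0,0,0,-1],[0,0,0,0,-1]]]'

```text
clock: 24.32
eef_pos: [0.5949, -0.0578, 0.2429]
tool_rot: [-0.0, 1.0, 0.0, -0.001]
ft_force: [-0.5, 0.0, -0.5]
grip_width: -0.0001
grasp_force: 0.0
```

```bash
python3 chk.py w9
```

```text
[ 0.5949 -0.0578  0.2429] 90.04260445446158 [-0.1   0.44  0.28  1.41 -0.   -0.1 ] 24.3167
wedge top n 1592
x -35.07361944515589 22.3020941452784 y -101.50187077898657 -45.77410771044978 z 0.08570375905878626
straight [  0.10607265 -51.86860432] [[-33.1, -55.2], [-30.1, -55.3], [-27.1, -55.2], [-24.1, -55.2], [-21.1, -55.1], [-18.1, -55.2], [-15.1, -55.2], [-12.1, -55.1], [-9.1, -55.1], [-6.1, -55.1], [-3.1, -45.9], [-0.1, -46.0], [2.9, -45.9], [5.9, -45.9], [8.9, -45.8], [11.9, -55.7], [14.9, -55.6], [17.9, -55.6]]
cap [-0.9 73.6] 0.017164088785648346 1481
cap [-2.  22.4] 0.01677609048783779 1447
cap [  3.4 -29.1] 0.01672316901385784 1403
```

```bash
python3 - <<'E'
from h import *
P=np.load("w9.npz")["P"]; d=(P-np.array([.6271,.0153,0]))*1000; Z=d[...,2]
m=(Z>82)&(Z<89.5)&(d[...,0]>-60)&(d[...,0]<40)
for y in range(-98,-54,4):
    k=m&(abs(d[...,1]-y)<1.5); print(y, d[k][:,0].min().round(1) if k.sum() else None, d[k][:,0].max().round(1) if k.sum() else None, k.sum(), np.median(Z[k]).round(1))
# rear edge line (yaw), top plane tilt
k=m&(d[...,1]>-88)&(d[...,1]<-58)&(d[...,0]<-12); q=d[k]; c=np.linalg.lstsq(np.c_[q[:,:2],np.ones(len(q))],q[:,2],rcond=None)[0]; print("plane",c)
# keeper and cheek reference
kk=(Z>94)&(Z<101)&(d[...,0]>-30)&(d[...,0]<50)&(d[...,1]<-60)&(d[...,1]>-115); print("keeper",kk.sum(),np.percentile(d[kk],[1,99],axis=0).round(1).tolist())
E
```

```text
-98 -34.6 -33.2 11 84.7
-94 -31.2 -27.3 10 86.7
-90 -34.2 -21.2 38 85.4
-86 -34.4 -15.0 87 85.7
-82 -34.3 -17.6 84 85.8
-78 -34.3 -14.7 88 85.5
-74 -34.5 -14.5 100 85.7
-70 -34.2 -14.7 98 85.9
-66 -34.5 13.8 198 85.8
-62 -34.5 13.9 231 85.8
-58 -34.3 23.7 254 85.7
plane [1.44499892e-02 1.10587195e-03 8.61209382e+01]
keeper 1993 [[-16.8, -105.5, 94.4], [28.5, -67.5, 99.5]]
```

The wedge's thick end is at x = -34.3 mm all the way across, so it is flush, square and upright. The bottles are about 52 mm apart and tight. The robot is clear, so I'm handing in.

```bash
python3 -c "
from workcell import order
print(order.job_done())"
```

```text
the job is handed in; nothing more can be done
None
```

The job is handed in: bottle c stands in the row, and the wedge is driven in flush and square (thick end about 0.7 mm from the carrier's front). The three bottles measure tight and upright, the robot is clear, and no verdict came back.

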